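# Run the leak tester's self-test and re-cover its button

### The arm

A 6-joint arm with a two-finger parallel gripper is mounted at the origin on the work surface. World frame = base frame: x ahead of the robot, y to its left, z up, the work surface at z = 0. Lengths are in mm, angles in rad, forces in N, time in s.
With the tool pointing down it reaches from about 350 to 875 mm from the base axis. Payload 4.2 kg.
Tool frame: the origin (TCP) lies between the finger pads; the fingertips stand 11 mm ahead of it and the grasp point (between the pads) lies 8 mm behind it; z points along the fingers, y is the direction in which the jaws open and shut (so a half turn about z gives the same grasp; the last joint's range is limited). The gripper opens to 85 mm and grips with 20 to 120 N. Pads are 22 mm wide; open, the fingers measure 114 mm over their backs; the gripper's body (76 mm by 85 mm) begins 54 mm behind the grasp point. The pads swing forward as they close: fully open they stand 13 mm farther back than shut.
Start: joints at [1.57, 0.385, 0.008, 0, -1.194, -0.259], TCP at [160.523, 604.013, 242.312] pointing down, gripper open.
Joint ranges: [-3.14, 3.14], [-1.21, 2.06], [-1.07, 1.41], [-3.16, 2.05], [-2.99, -0.16], [-3.1, 3.1]. Speed limits (rad/s): [2.79, 2.79, 3.14, 3.14, 3.14, 3.14].

### API

Orientations are given as a unit quaternion [x, y, z, w].
In Python, from bench import * gives the robot as it stands. The module is installed in compiled form; this text tells all that it offers.
- The arm moves only by the tool drive_tool, never from a script. Its argument "increments" is a list of rows, each a list of 3 entries, a list of its own where there are three numbers: the gripper command: -1 is shut, 1 is fully open, values between are in proportion, then the shift along the tool's x, y, z scaled (see below), then the turn about the tool's z scaled (see below). In form: [[hand, [tx, ty, tz], turn], ...]. A call has 1 to 20 rows; each row shifts and turns the commanded pose from where the row before left it, along the tool's axes as they then stand; what a row does not reach is not made up. The controller multiplies each number of a shift by 0.3 m and each number of a turn by 2 rad. A row lasts 1/8 s, in which the tool goes at most 62.5 mm and 10.7 degrees, less where a joint would pass 70% of its speed; a pose out of reach is approached as far as the arm can. A call with a number of a shift or a turn outside -1 to 1 is refused whole. A call with a gripper value outside its range is refused whole. The fingers move at their own pace and stop on an object; the grip force is fixed at half the most. Time passes only in rows, so rows that do not move let the fingers close. It gives the time, the measured TCP pose, the force and the opening at its end, in the units of the state.
- read_state(): the state, without advancing time (a new reading comes with each control period).
- get_image(name): name is "scene" or "side" or "wrist"; returns the picture (480x640x3 uint8, red, green, blue); there is no depth.
- calibration(name): a dict with "fovy" (degrees; the focal length in pixels is half the picture's height over the tangent of half this angle, whatever the lens; pixels are square), "cx", "cy" (the principal point, pixels), "R" (3x3) and "t" (3): a world point X has camera coordinates R X + t. Camera axes: x right, y down, z forward; pixel columns grow to the right and rows downward; lengths in mm; the calibration is good to about 2 mm. A picture is of the moment at which its call begins: read the wrist's pose just before it. calibration takes no time and is no camera call; for the wrist camera it gives the pose at the moment of the call.
- job_done(): hands the job in, once; it reports no verdict.
The state is a dict: "clock": time; "joints": joint angles; "joint_vel": joint speeds; "joint_efforts": joint torques, N m; "position": TCP position; "ee_rot": TCP orientation; "contact_force": force on the tool from outside, world axes, zero at the start; "wrist_torque": the same for the moment, N m; "gripper_width": finger opening in mm.
Only numpy, scipy, OpenCV 4.12 (cv2) and the standard library are available. Lean on these libraries where they do the work, as an engineer would, in place of code of your own. Each camera call takes 0.05 s, during which the arm holds its last target.

### The job

Run the self-test on the flare leak tester, the grey box with the yellow sliding dust cover: slide the yellow cover all the way aside, press the green button under it fully down and hold it there for a good second and a half, then let go and slide the cover fully back home over the button. Leave the vent box with the red cover alone, and do not disturb anything else on the bench.

Things in the scene. Friction and masses are not known exactly. Their poses are not given: they have to be found in the camera images.
- tester: the flare leak tester with the yellow cover: a fixed grey box, 100 (its x) by 240 (its y) by 60 mm tall, standing on the bench, turned up to 20 degrees; origin at the centre of its underside, z up. Its button is on its top at x = 0, y = -45 mm. Two aluminium rails, 6 mm tall, run along its y at x = +-37 mm, y from -100 to +100 mm; a home stop plate 16 mm tall stands across the top at y = -85 mm (6 mm thick). The rest of the top is flat and clear.
- tester_cover (a joint): how far the yellow cover has slid from home, in m, along the tester's own +y: 0 = home, over the button; 0.085 = fully aside, against its stop. It stays where it is left (about 2 N of friction). The cover is a sheet 84 (x) by 70 (y) mm, its top 22 mm and its underside 18 mm above the top of the box, with a push rib on it. At home it is centred over the button.
- tester_rib (a point): centre of the top of the black push rib that stands up across the middle of the yellow cover: the rib is 44 mm long (tester's x), 10 mm thick (tester's y), and 22 mm tall; its top is 104 mm above the bench and 44 mm above the top of the box. It can be pushed from either side along the tester's y, or pinched. Axes as the tester's.
- tester_button (a joint): how far the green button is pressed, in m: 0 = up, 0.006 = fully down. Sprung: 2 N to start it, 5 N to hold it fully down; it rises when let go.
- tester_button_top (a point): centre of the top of the round green button under the yellow cover, 28 mm across; its top stands 14 mm above the top of the box (74 mm above the bench) when up, 8 mm when fully down. Nothing on the box above rail height lies within 35 mm of it once the cover is fully aside, apart from the home stop plate 37 mm away.
- vent: the vent box with the red cover and a red button under it, to be left alone: a fixed grey box of the same build and size as the tester, origin at the centre of its underside. It may stand to the left or the right of the tester; 50 mm or more lies between them.
- vent_cover (a joint): how far the red cover has slid, in m, as for the yellow one. Leave it as it is.
- vent_rib (a point): centre of the top of the black rib on the red cover, 104 mm above the bench.
- vent_button (a joint): how far the red button is pressed, in m. Leave it alone.
- jar_mid (a point): centre of the blue glass desiccant jar, 72 mm across and 106 mm tall, standing; bystander.
- gauge_mid (a point): centre of the round chrome pressure gauge with a fogged face, 64 mm across and 28 mm tall, lying face up, with a 20 mm brass stem; bystander.
- stub_mid (a point): centre of the copper tube stub, 28 mm across and 75 mm tall, standing on end; bystander.
- nut1_mid (a point): centre of a brass flare nut, 32 mm across and 23 mm tall; bystander.
- nut2_mid (a point): centre of the other brass flare nut, same size; bystander.
- wrench_grip (a point): handle of a steel wrench, 200 mm long, lying flat; bystander.
- flarer: the lever-operated flaring tool bolted to the left end of the bench: 200 (x) by 110 mm base, 240 mm tall with its lever; origin at the centre of its underside; fixed bystander.

How it is judged (in metres and radians):
On the way, in this order (a step that is already met when the one before it is completed fails the run):
1. the yellow cover is slid aside so that the green button is exposed (value of joint tester_cover above 0.055 m), for 0.1 s.
2. with the cover aside, the green button is held down (at least 4 of its 6 mm) for 1 s (value of joint tester_button above 0.004 m and value of joint tester_cover above 0.05 m), for 1 s.
At the end, for the whole second after the job is handed in: The yellow cover is back home (within 6 mm of its home stop) and at rest over the green button, which is up again (pressed less than 1.5 mm) (value of joint tester_cover below 0.006 m and velocity of joint tester_cover between -0.01 and 0.01 m/s and value of joint tester_button below 0.0015 m); the robot touches nothing.
It fails at once if the red button of the vent box is pressed (more than 2 mm) (value of joint vent_button above 0.002 m).
It fails at once if the red cover is moved by more than 10 mm (distance of vent_rib from where it was at the start of the episode above 0.01 m).
It fails at once if a thing on the bench (jar, gauge, stub, nut or wrench) is moved by more than 20 mm (distance of any of jar_mid, gauge_mid, stub_mid, nut1_mid, nut2_mid, wrench_grip from where it was at the start of the episode above 0.02 m).
It also fails if it takes over 45 s, if anything falls off the work surface, if the arm or the gripper's body presses on something with over 40 N, if the wrist force passes 120 N, or if a joint passes its speed limit or range.

## Working session

There is one attempt and no reset: what is moved stays moved. The work goes in short steps, Python scripts to look and compute and a tool call to move; the robot and the scene stay as the last step left them, time stands still between calls to the robot, and variables do not carry over. Pictures are saved under pics/ and viewed, and the job is handed in when it is done.

Besides the shell and the picture viewer there is one more tool, called after "Call:" as a command line: name --argument value ..., lists and objects as JSON in quotes. drive_tool: Moves the arm, as the interface text tells. Shifts and turns lie within -1 to 1; 1 stands for 0.3 m of shift or 2 rad of turn. Its arguments: {"type":"object","properties":{"increments":{"type":"array"}},"required":["increments"]}

```bash
mkdir -p pics; python3 - <<'E'
from bench import *
import cv2
s=read_state();print(s)
for n in ["scene","side","wrist"]:
    c=calibration(n);print(n,c)
    cv2.imwrite(f"pics/{n}0.png",cv2.cvtColor(get_image(n),cv2.COLOR_RGB2BGR))
E
```

```text
{'clock': 0.0, 'joints': array([ 1.56961552e+00,  3.85557808e-01,  6.64869563e-03, -5.10697962e-04,
       -1.19399601e+00, -2.58599893e-01]), 'joint_vel': array([ 0.00042661, -0.00047791,  0.00071298,  0.00104467, -0.00012926,
       -0.00019262]), 'joint_efforts': array([-1.47500683e-03, -3.92289948e+01,  1.88399452e+01,  4.18600515e+00,
       -4.61585078e-03, -4.90221964e-06]), 'position': array([160.37656501, 603.50282674, 241.2280124 ]), 'ee_rot': array([ 9.91563317e-01, -1.29618752e-01, -1.00036121e-04,  1.07614136e-03]), 'contact_force': array([-0.17078462, -0.26687181,  0.46995912]), 'wrist_torque': array([-0.02710106, -0.01340859,  0.03781659]), 'gripper_width': 85.58217568093764}
scene {'fovy': 45.33693585960664, 'cx': 314.3880093003379, 'cy': 237.80082752598756, 'R': array([[-0.86982766,  0.49333132,  0.00490369],
       [ 0.42377221,  0.75219866, -0.50459319],
       [-0.25262017, -0.43683106, -0.86334331]]), 't': array([ 462.31385744, -245.22247724, 1965.45438999])}
side {'fovy': 46.390974076252206, 'cx': 323.5466014517848, 'cy': 229.36162221495283, 'R': array([[ 0.85620317, -0.51640779, -0.01546357],
       [-0.31279523, -0.49432749, -0.81104838],
       [ 0.41118763,  0.69925913, -0.58477466]]), 't': array([-426.92476725,  267.57066741, 1426.44477619])}
wrist {'fovy': 60.13532956783873, 'cx': 318.7162588527574, 'cy': 237.12753248223584, 'R': array([[-0.25665851, -0.96649906,  0.00244375],
       [-0.92677872,  0.24682644,  0.28312174],
       [-0.27424008,  0.07040078, -0.95908087]]), 't': array([623.37779727, -37.70098666, 380.37675221])}
```

View pics/scene0.png

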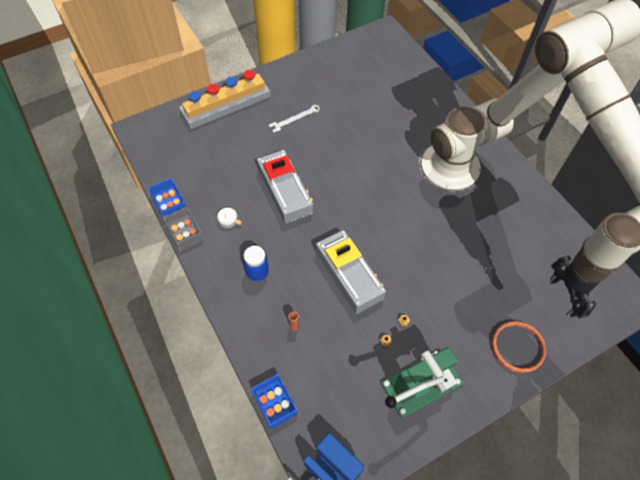

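View pics/side0.png

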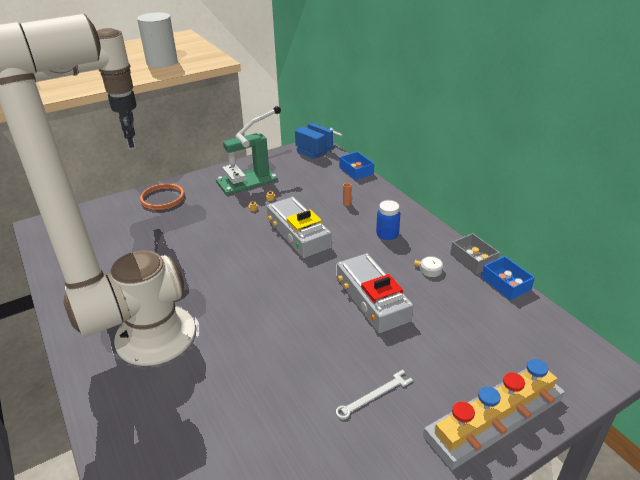

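View pics/wrist0.png

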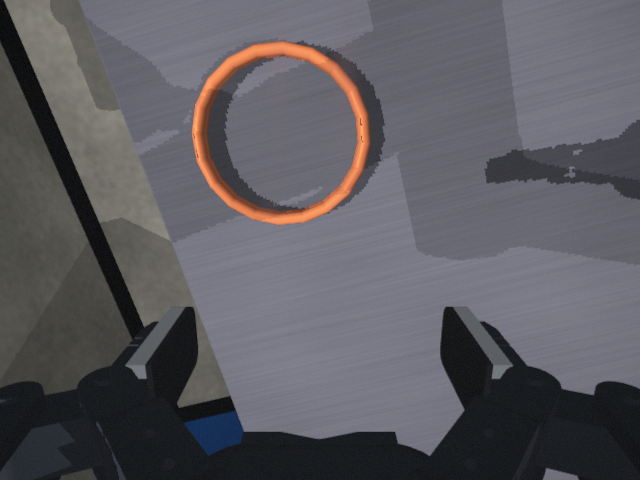

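The scene view shows the yellow-cover tester at about (350,270) px, with its cover near (344,250). The red vent is at (285,185), the jar at (256,263), the stub at (293,321) and the nuts at (386,340) and (404,320). In the side view the tester is at about (300,222).

```bash
cat > h.py <<'E'
from bench import *
import cv2, numpy as np
def K(c): 
    f=240/np.tan(np.radians(c["fovy"]/2)); return np.array([[f,0,c["cx"]],[0,f,c["cy"]],[0,0,1]])
def cast(c,uv,z):
    uv=np.atleast_2d(uv).astype(float); R=c["R"];t=c["t"]
    d=(np.linalg.inv(K(c))@np.c_[uv,np.ones(len(uv))].T); d=(R.T@d).T; o=-R.T@t
    return o+d*((z-o[2])/d[:,2])[:,None]
def proj(c,X):
    p=(K(c)@(c["R"]@np.atleast_2d(X).T+c["t"][:,None])).T; return p[:,:2]/p[:,2:]
def yellow(im,box=None):
    h=cv2.cvtColor(im,cv2.COLOR_RGB2HSV); m=cv2.inRange(h,(22,150,120),(36,255,255))
    if box is not None:
        k=np.zeros_like(m);x0,y0,x1,y1=box;k[y0:y1,x0:x1]=255;m&=k
    return m
E
python3 - <<'E'
from h import *
for n,b in [("scene",(310,220,390,290)),("side",(260,190,340,250))]:
    im=cv2.cvtColor(cv2.imread(f"pics/{n}0.png"),cv2.COLOR_BGR2RGB);c=calibration(n)
    m=yellow(im,b)
    cs,_=cv2.findContours(m,cv2.RETR_EXTERNAL,cv2.CHAIN_APPROX_NONE);k=max(cs,key=cv2.contourArea)[:,0]
    P=cast(c,k,82)[:,:2].astype(np.float32)
    r=cv2.minAreaRect(P);print(n,len(k),r,cv2.boxPoints(r).round(0).tolist())
    # rib: dark in yellow hull
    hull=np.zeros_like(m);cv2.fillPoly(hull,[cv2.convexHull(k)],255)
    x0,y0,x1,y1=b
    cr=im[y0-20:y1+40,x0-20:x1+20]
    cv2.imwrite(f"pics/{n}crop.png",cv2.cvtColor(cv2.resize(cr,None,fx=6,fy=6,interpolation=cv2.INTER_CUBIC)[:600,:800],cv2.COLOR_RGB2BGR))
E
```

```text
scene 83 ((518.199951171875, 146.85317993164062), (85.38673400878906, 69.92424774169922), 0.20757697522640228) [[475.0, 182.0], [476.0, 112.0], [561.0, 112.0], [561.0, 182.0]]
side 91 ((513.7840576171875, 138.46401977539062), (81.41838073730469, 90.53424072265625), 89.15524291992188) [[468.0, 98.0], [558.0, 97.0], [560.0, 179.0], [469.0, 180.0]]
```

View pics/scenecrop.png

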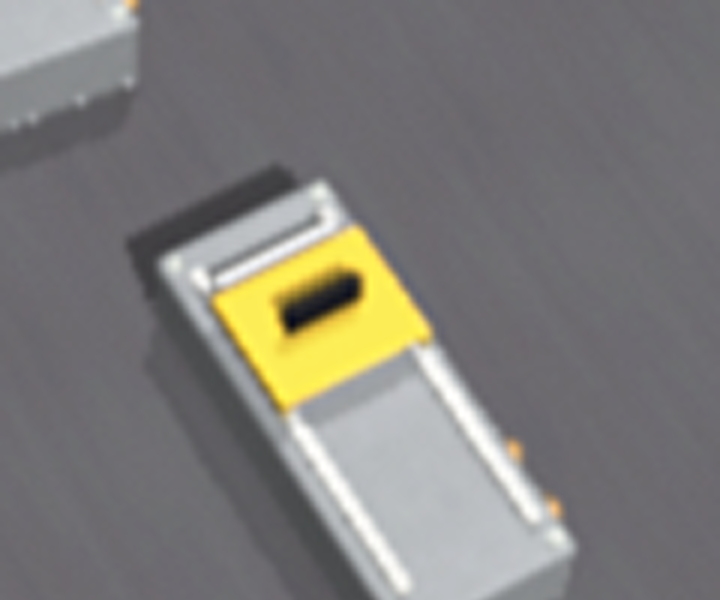

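View pics/sidecrop.png

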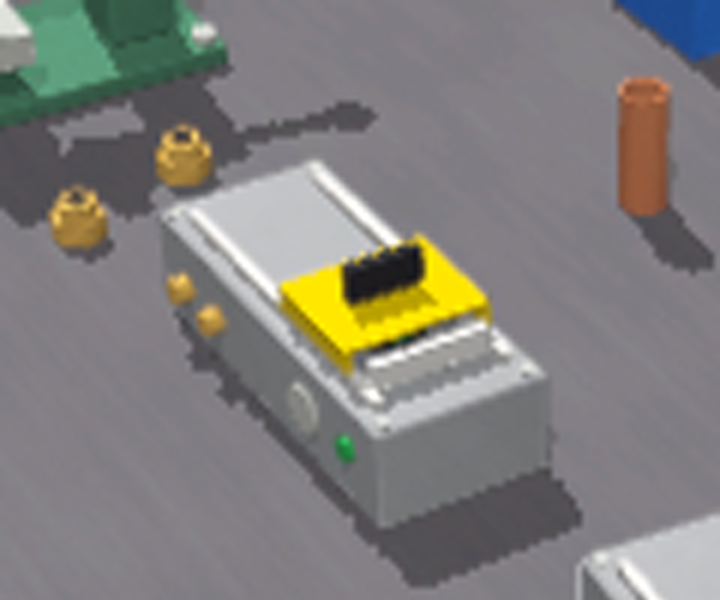

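```bash
python3 - <<'E'
from h import *
c=calibration("scene")
for n,uv,z in [("flarer base",(423,382),10),("lever knob",(390,402),200),("lever top",(430,360),200),("nut",(404,320),23),("nut",(386,340),23),("ring",(519,346),0)]:
    print(n,cast(c,uv,z).round(0))
o=np.array([290,200]);L=[(207,283),(405,590)];R=[(425,350),(540,520)]
for l in (L,R):
    P=cast(c,np.array(l)/6.+o,66);d=P[1]-P[0];print(P.round(1).tolist(),np.degrees(np.arctan2(-d[0],d[1])))
E
```

```text
flarer base [[512. 571.  10.]]
lever knob [[668. 601. 200.]]
lever top [[525. 564. 200.]]
nut [[460. 397.  23.]]
nut [[538. 422.  23.]]
ring [[210. 619.   0.]]
[[551.8, 96.8, 66.0], [553.7, 288.4, 66.0]] -0.5669946158472084
[[476.8, 182.8, 66.0], [477.7, 289.0, 66.0]] -0.46349323285095156
```

Call:
drive_tool --increments '[[0,[0,0,-0.05],-0.065],[0,[0,0,-0.05],-0.065],[0,[0.09,0.117,0],0],[0,[0.09,0.117,0],0],[0,[0.09,0.117,0],0],[0,[0.09,0.117,0],0],[0,[0.09,0.117,0],0],[0,[0.09,0.117,0],0],[0,[0.09,0.117,0],0],[0,[0.09,0.117,0],0],[0,[0.09,0.117,0],0],[0,[0.09,0.117,0],0],[0,[0.09,0.117,0],0],[0,[0.09,0.117,0],0],[0,[0.09,0.117,0],0],[0,[0,0,0],0]]'

```text
clock: 2.15
position: [512.6, 145.7, 271.6]
ee_rot: [1.0, -0.002, -0.001, 0.0]
contact_force: [-0.3, 0.1, -0.0]
gripper_width: 42.7
```

```bash
python3 - <<'E'
from h import *
s=read_state();print(s["clock"],s["position"],s["ee_rot"],s["gripper_width"],s["joints"].round(2))
c=calibration("wrist");im=get_image("wrist")
cv2.imwrite("pics/w1.png",cv2.cvtColor(im,cv2.COLOR_RGB2BGR))
m=yellow(im);cs,_=cv2.findContours(m,cv2.RETR_EXTERNAL,cv2.CHAIN_APPROX_NONE);k=max(cs,key=cv2.contourArea)[:,0]
r=cv2.minAreaRect(cast(c,k,82)[:,:2].astype(np.float32));print(r,k.min(0),k.max(0))
E
```

```text
2.15 [512.56256066 145.66999082 271.62703502] [ 9.99997766e-01 -2.01445313e-03 -5.28450953e-04  3.62602124e-04] 42.68767502253716 [ 0.58  0.21 -0.17  0.   -1.2   0.99]
((518.70849609375, 146.53175354003906), (70.00641632080078, 84.38784790039062), 89.9749526977539) [271 146] [362 251]
```

View pics/w1.png

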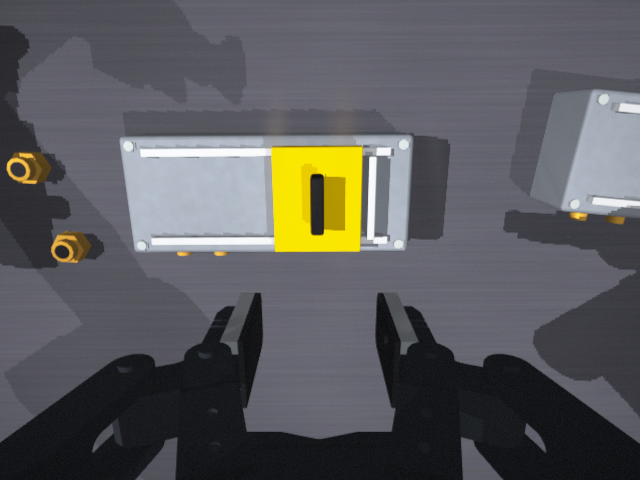

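The wrist view shows the yellow cover spanning px (271–362, 146–251) and its rib at about (317,204). The tester is square to world y. The open fingers straddle the rib's y.

Call:
drive_tool --increments '[[0,[0.02,0,0.08],0],[0,[0,0,0.1],0],[0,[0,0,0.1],0],[0,[0,0,0.1],0],[0,[0,0,0.09],0],[0,[0,0,0.05],0],[0,[0,0,0.03],0],[0,[0,0,0.02],0],[0,[0,0,0],0]]'

```text
clock: 3.32
position: [517.8, 147.9, 101.5]
ee_rot: [1.0, 0.0, 0.0, -0.0]
contact_force: [-0.0, -0.3, -0.1]
gripper_width: 42.8
```

```bash
python3 - <<'E'
from h import *
s=read_state();print(s["clock"],s["position"],s["contact_force"])
cv2.imwrite("pics/w2.png",cv2.cvtColor(get_image("wrist"),cv2.COLOR_RGB2BGR))
E
```

```text
3.325 [517.76520341 147.92352445 101.50002101] [-0.01346243 -0.25962613 -0.09202534]
```

View pics/w2.png

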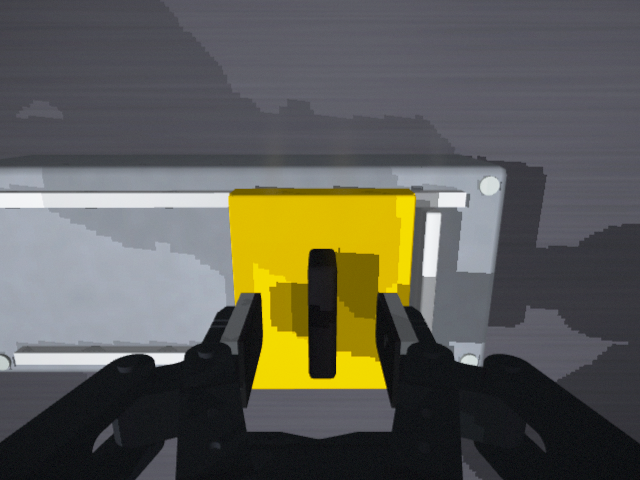

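The rib, px (322,313), sits between the pads. Next I pinch it and slide the cover toward world +y.

Call:
drive_tool --increments '[[0,[0,0,0.01],0],[-1,[0,0,0],0],[-1,[0,0,0],0],[-1,[0,0,0],0],[-1,[0,0,0],0],[-1,[0,0,0],0],[-1,[0,0,0],0]]'

```text
clock: 4.25
position: [517.7, 147.7, 98.6]
ee_rot: [1.0, 0.0, 0.0, 0.0]
contact_force: [-2.0, -0.3, 4.8]
gripper_width: 8.3
```

Call:
drive_tool --increments '[[-1,[0,-0.03,0],0],[-1,[0,-0.04,0],0],[-1,[0,-0.05,0],0],[-1,[0,-0.05,0],0],[-1,[0,-0.05,0],0],[-1,[0,-0.04,0],0],[-1,[0,-0.02,0],0],[-1,[0,0,0],0],[-1,[0,0,0],0]]'

```text
clock: 5.38
position: [517.5, 228.3, 98.6]
ee_rot: [1.0, 0.0, -0.001, 0.003]
contact_force: [3.9, -13.0, 7.5]
gripper_width: 8.3
```

```bash
python3 - <<'E'
from h import *
c=calibration("scene");im=get_image("scene")
m=yellow(im,(310,220,400,330));cs,_=cv2.findContours(m,cv2.RETR_EXTERNAL,cv2.CHAIN_APPROX_NONE);k=max(cs,key=cv2.contourArea)[:,0]
print(cv2.minAreaRect(cast(c,k,82)[:,:2].astype(np.float32)))
im=get_image("wrist");cv2.imwrite("pics/w3.png",cv2.cvtColor(im,cv2.COLOR_RGB2BGR))
E
```

```text
((518.4727783203125, 227.04949951171875), (68.99585723876953, 85.76152038574219), 89.94157409667969)
```

View pics/w3.png

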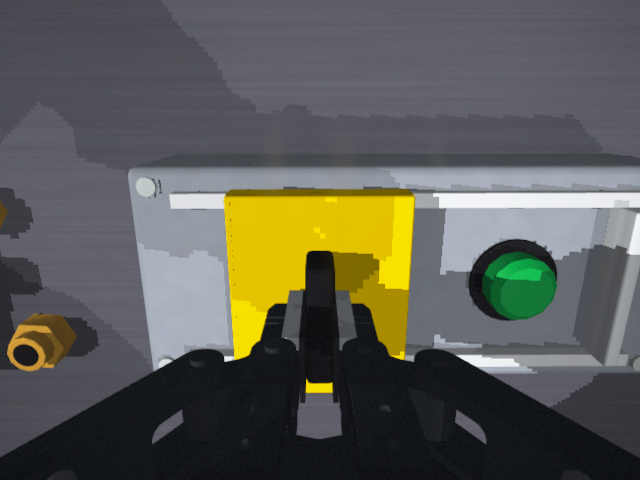

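The cover is about 80 mm aside and the green button is exposed at px (520,283). I'll nudge it to the stop.

Call:
drive_tool --increments '[[-1,[0,-0.01,0],0],[-1,[0,-0.007,0],0],[-1,[0,0,0],0]]'

```text
clock: 5.85
position: [517.4, 228.7, 98.6]
ee_rot: [1.0, -0.0, -0.003, 0.007]
contact_force: [8.8, -27.8, 9.1]
gripper_width: 8.2
```

It's hard against the stop (28 N). Now I relax, open, and rise.

Call:
drive_tool --increments '[[-1,[0,0.016,0],0],[0,[0,0,0],0],[0,[0,0,0],0],[0,[0,0,-0.05],0],[0,[0,0,-0.1],0],[0,[0,0,-0.1],0],[-1,[0,0.08,0],0],[-1,[0,0.1,0],0],[-1,[0,0.08,0],0],[-1,[0,0,0],0],[-1,[0,0,0],0]]'

```text
clock: 7.22
position: [517.6, 154.2, 173.3]
ee_rot: [1.0, 0.0, 0.0, -0.0]
contact_force: [0.1, -0.0, 0.1]
gripper_width: -0.3
```

```bash
python3 - <<'E'
from h import *
s=read_state();print(s["clock"],s["position"],s["gripper_width"],s["contact_force"])
c=calibration("wrist");im=get_image("wrist");cv2.imwrite("pics/w4.png",cv2.cvtColor(im,cv2.COLOR_RGB2BGR))
h=cv2.cvtColor(im,cv2.COLOR_RGB2HSV);m=cv2.inRange(h,(50,120,60),(80,255,255))
cs,_=cv2.findContours(m,cv2.RETR_EXTERNAL,cv2.CHAIN_APPROX_NONE);k=max(cs,key=cv2.contourArea)[:,0]
print(cv2.minEnclosingCircle(cast(c,k,74)[:,:2].astype(np.float32)),k.min(0),k.max(0))
m=yellow(im);cs,_=cv2.findContours(m,cv2.RETR_EXTERNAL,cv2.CHAIN_APPROX_NONE);k=max(cs,key=cv2.contourArea)[:,0]
print(cv2.boundingRect(k),cv2.minAreaRect(cast(c,k,82)[:,:2].astype(np.float32)))
E
```

```text
7.225 [517.60084242 154.24559147 173.30302674] -0.34846085140449196 [ 0.12469688 -0.04877575  0.08415863]
((520.0716552734375, 143.04075622558594), 14.875086784362793) [314 213] [361 261]
(118, 169, 137, 144) ((518.6043701171875, 227.4046630859375), (84.553466796875, 70.23316192626953), 0.12357310205698013)
```

View pics/w4.png

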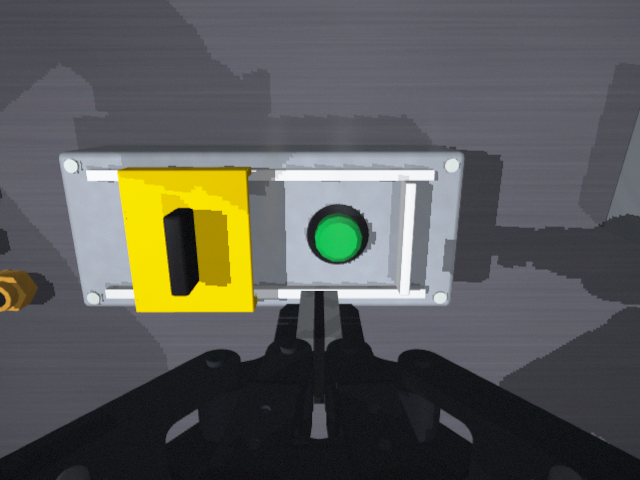

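The button is at about (520,143) mm, px (338,238). The cover has been pushed to +84 mm, so it's fully aside. Now I press the button.

Call:
drive_tool --increments '[[-1,[0.006,0.037,0.05],0],[-1,[0,0,0.08],0],[-1,[0,0,0.08],0],[-1,[0,0,0.05],0],[-1,[0,0,0.015],0],[-1,[0,0,0],0]]'

```text
clock: 8.02
position: [519.6, 143.1, 90.8]
ee_rot: [1.0, 0.0, 0.0, 0.0]
contact_force: [0.9, -0.9, 0.2]
gripper_width: 0.0
```

Call:
drive_tool --increments '[[-1,[0,0,0.015],0],[-1,[0,0,0.01],0],[-1,[0,0,0.01],0],[-1,[0,0,0.005],0],[-1,[0,0,0],0]]'

```text
clock: 8.65
position: [519.8, 143.2, 79.3]
ee_rot: [1.0, 0.0, 0.0, -0.0]
contact_force: [-0.8, 1.1, 5.0]
gripper_width: 0.1
```

Call:
drive_tool --increments '[[-1,[0,0,0.007],0],[-1,[0,0,0],0],[-1,[0,0,0],0],[-1,[0,0,0],0],[-1,[0,0,0],0],[-1,[0,0,0],0],[-1,[0,0,0],0],[-1,[0,0,0],0],[-1,[0,0,0],0],[-1,[0,0,0],0],[-1,[0,0,0],0],[-1,[0,0,0],0],[-1,[0,0,0],0],[-1,[0,0,0],0],[-1,[0,0,0],0],[-1,[0,0,0],0]]'

```text
clock: 10.65
position: [519.8, 143.2, 79.0]
ee_rot: [1.0, 0.001, 0.001, -0.0]
contact_force: [-5.1, 0.5, 16.0]
gripper_width: 0.3
```

```bash
python3 - <<'E'
from h import *
cv2.imwrite("pics/w5.png",cv2.cvtColor(get_image("wrist"),cv2.COLOR_RGB2BGR))
E
```

```text
(no output)
```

View pics/w5.png

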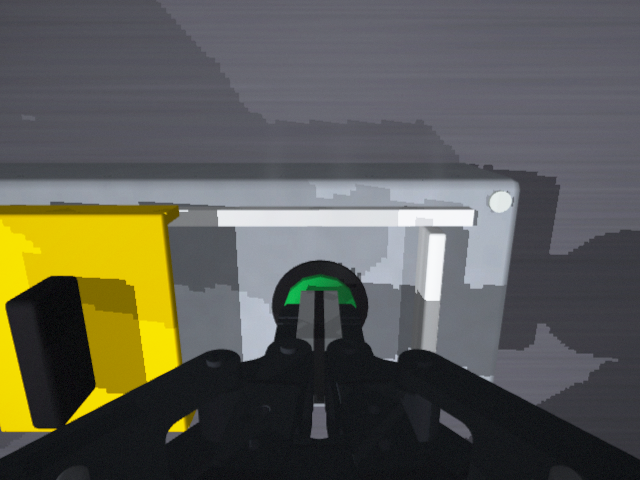

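The fingertips are on the button at px (320,300). It's bottomed out (16 N at TCP z 79) and has been held for about 2 s. Now I release it and go back above the rib.

Call:
drive_tool --increments '[[-1,[0,0,-0.04],0],[-1,[0,0,-0.1],0],[-1,[0,0,-0.1],0],[0,[0,0,-0.08],0],[0,[0,-0.08,0],0],[0,[0,-0.12,0],0],[0,[0,-0.081,0],0],[0,[0,0,0],0],[0,[0,0,0],0]]'

```text
clock: 11.82
position: [519.0, 226.8, 172.2]
ee_rot: [1.0, 0.0, -0.001, 0.0]
contact_force: [-0.2, 0.3, -0.4]
gripper_width: 43.0
```

```bash
python3 - <<'E'
from h import *
s=read_state();print(s["clock"],s["position"],s["gripper_width"],s["contact_force"])
cv2.imwrite("pics/w6.png",cv2.cvtColor(get_image("wrist"),cv2.COLOR_RGB2BGR))
E
```

```text
11.825 [519.00369588 226.8166579  172.20755173] 42.99516925179141 [-0.24652132  0.25168648 -0.39395016]
```

View pics/w6.png

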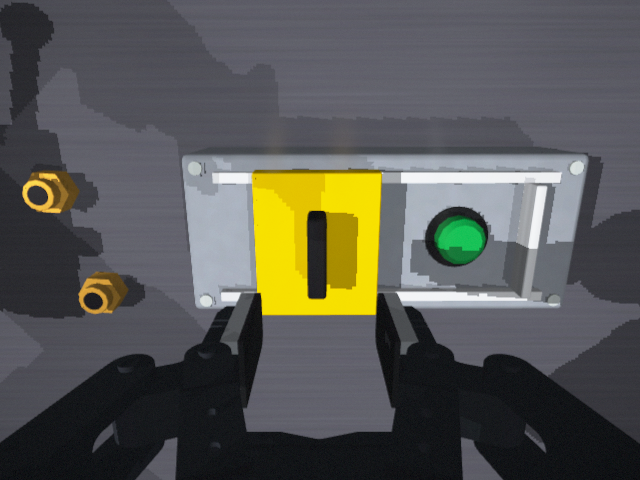

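The button is up again at px (461,240), and the rib at (317,254) is centred between the pads. Next I descend and pinch.

Call:
drive_tool --increments '[[0,[0,0,0.06],0],[0,[0,0,0.09],0],[0,[0,0,0.06],0],[0,[0,0,0.035],0],[0,[0,0,0],0],[-1,[0,0,0],0],[-1,[0,0,0],0],[-1,[0,0,0],0],[-1,[0,0,0],0],[-1,[0,0,0],0]]'

```text
clock: 13.12
position: [519.9, 227.6, 100.3]
ee_rot: [1.0, 0.0, 0.001, -0.0]
contact_force: [-1.5, 0.2, 6.2]
gripper_width: 8.4
```

Call:
drive_tool --increments '[[-1,[0,0.03,0],0],[-1,[0,0.04,0],0],[-1,[0,0.05,0],0],[-1,[0,0.05,0],0],[-1,[0,0.05,0],0],[-1,[0,0.04,0],0],[-1,[0,0.018,0],0],[-1,[0,0,0],0],[-1,[0,0,0],0]]'

```text
clock: 14.25
position: [520.0, 143.8, 100.3]
ee_rot: [1.0, 0.0, 0.001, -0.0]
contact_force: [-1.0, -0.7, 5.7]
gripper_width: 7.9
```

Call:
drive_tool --increments '[[-1,[0,0.007,0],0],[-1,[0,0.005,0],0],[-1,[0,0,0],0]]'

```text
clock: 14.62
position: [520.1, 142.6, 100.3]
ee_rot: [1.0, 0.0, 0.001, -0.002]
contact_force: [-3.2, 8.4, 6.7]
gripper_width: 8.5
```

Contact with the home stop (+8 N). Now I relax slightly, open and lift clear.

Call:
drive_tool --increments '[[-1,[0,-0.004,0],0],[0,[0,0,0],0],[0,[0,0,0],0],[0,[0,0,0],0],[0,[0,0,-0.05],0],[0,[0,0,-0.1],0],[0,[0,0,-0.12],0],[0,[0,0,-0.12],0],[0,[0,0,0],0],[0,[0,0,0],0]]'

```text
clock: 15.88
position: [519.0, 141.3, 216.4]
ee_rot: [1.0, -0.0, -0.0, -0.0]
contact_force: [0.3, 0.9, -0.3]
gripper_width: 42.6
```

```bash
python3 - <<'E'
from h import *
s=read_state();print(s["clock"],s["position"],s["gripper_width"],s["contact_force"])
for n,b in [("wrist",None),("scene",(310,220,400,330))]:
    c=calibration(n);im=get_image(n);cv2.imwrite(f"pics/{n}7.png",cv2.cvtColor(im,cv2.COLOR_RGB2BGR))
    m=yellow(im,b);cs,_=cv2.findContours(m,cv2.RETR_EXTERNAL,cv2.CHAIN_APPROX_NONE);k=max(cs,key=cv2.contourArea)[:,0]
    print(n,cv2.minAreaRect(cast(c,k,82)[:,:2].astype(np.float32)))
E
```

```text
15.875 [519.02920934 141.34043386 216.43027474] 42.57186316488136 [ 0.26604986  0.85977665 -0.31676245]
wrist ((519.0601806640625, 142.40142822265625), (84.73160552978516, 69.93144989013672), 0.07355920225381851)
scene ((517.8071899414062, 143.5277557373047), (86.52558898925781, 68.55420684814453), 0.6750018000602722)
```

View pics/wrist7.png

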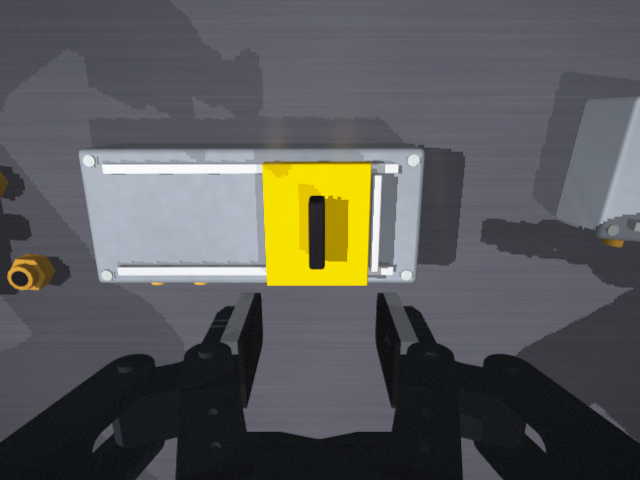

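View pics/scene7.png

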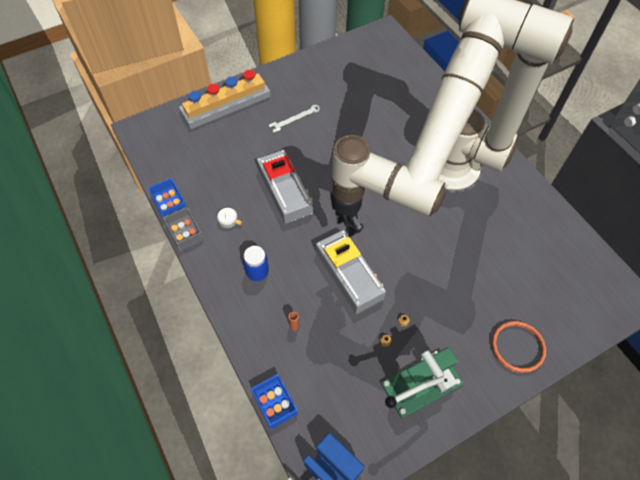

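The wrist view shows the cover at y = 142.4 mm, 85.0 mm from its fully-aside position, so it's home. In the scene view everything else is where it started.

```bash
python3 -c "
from bench import *
print(job_done())"
```

```text
the job is handed in; nothing more can be done
None
```

I ran the self-test on the flare leak tester and handed the job in at about 16 s of the 45 s allowed; no verdict is reported.

- **Opening the cover:** I pinched the yellow cover's rib and slid the cover aside until it pressed on its stop (28 N).
- **Pressing the button:** I pressed the green button to its bottom (TCP z 79 mm, 16 N) and held it for about 2 s. After I let go, a wrist picture showed it up again.
- **Closing the cover:** I slid the cover back until it touched the home stop (8 N), then opened the gripper and lifted clear.

**Last checks:**
- **Cover position:** The wrist camera put the cover at y = 142.4 mm, 85.0 mm from its fully-aside position, which matches full travel. The scene camera read 143.5 mm, about 1 mm different.
- **Button after closing:** I could not see the button once the cover was over it.
- **Robot clear:** The contact force was under 1 N.
- **Bystanders:** By eye, the vent box and the other things on the bench looked unmoved in the final scene picture; I did not measure them.

The cover seemed to start about 4 mm short of its home stop (y = 146.5 mm), so it now sits slightly further home than at the start.

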